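# Level the hinged optics stage with a wedge

### The job

The hinged stage on the optical table droops at its free end. Pick the thick one of the two steel wedges and push it, thin end first, under the foot of the stage until the bubble of the spirit level on top lies centred between its two black lines; then let go and leave the wedge there. Do not use or shift the thin wedge.

Things in the scene. Friction and masses are not known exactly. Their poses are not given: they have to be found in the camera images.
- thick_wedge_heel (a point): Thick wedge: loose dark steel, 135 x 30 mm, 0.2 kg, lying flat on the table in front of the stage. This point is the centre of its flat heel (25 mm long, 23 mm high, a small black hole on top), 11.5 mm above its underside and 122.5 mm from the thin end: grip here across the 30 mm width. From the heel a 110 mm ramp falls to the thin end, 2.5 mm high. +x points from heel to thin end, z up.
- thin_wedge_heel (a point): The same point of the thin wedge, 4 mm above its underside. Same outline (135 x 30 mm) and steel, but its heel is only 8 mm high: too low to level the stage, to be left alone. The two wedges lie side by side about 100 mm apart, in either order.
- stage_entry (a point): Point on the base of the stage (fixed to the table), straight under the foot, within 2 mm of the table surface. +x is the way the wedge goes in: level, from the free end towards the hinge. The way in is clear for 110 mm beyond this point, between two side rails 50 mm apart that begin 30 mm beyond it.
- stage_plate: Bare metal plate 168 x 80 x 12 mm; origin on its hinge axis, 130 mm beyond the foot, 40 mm above the table; +x away from the foot, z up from the plate. Its free edge is 15 mm outside the foot; level, its top is 46 mm above the table. On it: spirit level (tops out 20 mm above the plate) and, over the hinge, an iris on a post, 150 mm above the table.
- stage_foot (a point): Lowest point of the foot, a round-ended steel pin (12 mm) under the middle of the plate's free end. Drooping it hangs 4 to 8 mm above the table; level, 12 to 16 mm. The height differs from time to time, so judge the depth by the bubble. The foot presses on the ramp with about 2.5 N; the wedge stays where it is left. The plate can go 4 degrees past level.
- bubble (a joint): Bubble (pale oval, 14 mm long) along the yellow-green vial of the spirit level, in m: 0 centred, positive towards the hinge (free end low), negative towards the foot (too high). +0.014 at the start, 4 mm per degree, settles in 0.5 s; black lines 12 mm either side of centre. Once the foot is on the ramp, pushing the wedge in 3 mm moves it about 1 mm.
- beam_screen: Fixed tall obstacle to keep clear of: a thin square screen, 130 x 130 mm, facing left and right on a post; it reaches 330 mm above the table. Origin on the table under the post's clamp, within 20 mm of the screen's plane.
- camera_head: Fixed tall obstacle to keep clear of: a camera on two posts, about 130 x 110 mm in plan, reaching 265 mm above the table, left of the wedges. Origin on the table between the posts.

How it is judged:
By the outcome, as a careful person would: the job done as asked, in the order asked, and still so for the second after the job is handed in, with the robot touching nothing.
It also fails if it takes over 45 s, if anything falls off the work surface, if the arm or the gripper's body presses on something with over 40 N, if the wrist force passes 120 N, or if a joint passes its speed limit or range.

### The arm

A 6-joint arm with a two-finger parallel gripper is mounted at the origin on a cart in front of the work surface, level with it; the furniture and walls round the work are solid. World frame = base frame: x ahead of the robot, y to its left, z up, the work surface at z = 0. Lengths are in mm, angles in rad, forces in N, time in s.
With the tool pointing down it reaches from about 400 to 825 mm from the base axis. Payload 7 kg.
Tool frame: the origin (TCP) lies at the very end of the fingers, on their centre line; the grasp point (between the pads) lies 19 mm behind it; z points along the fingers, y is the direction in which the jaws open and shut (so a half turn about z gives the same grasp; the last joint's range is limited). The gripper opens to 88 mm and grips with 3 to 60 N. Pads are 19 mm wide; open, the fingers measure 130 mm over their backs; the gripper's body (78 mm by 193 mm) begins 47 mm behind the grasp point.
Start: joints at [-0.857, 0.359, 0.012, 0, -1.224, -0.288], TCP at [278.78, -614.717, 226.561] pointing down, gripper open.
Joint ranges: [-3.07, 3.07], [-1.43, 2.12], [-1.02, 1.25], [-3.03, 1.67], [-3.05, -0], [-3.03, 3.03]. Speed limits (rad/s): [2.39, 2.39, 3.01, 3.14, 3.14, 3.14].

### API

Orientations are given as a unit quaternion [x, y, z, w].
In Python, from plant import bot gives the robot as it stands. Calls block until the motion is done:
- bot.move_ptp(position, orientation): joint-space move of the TCP to a pose.
- bot.line_to(position, velocity=150, ori=None): straight line of the TCP; ori=None keeps the orientation; velocity is the mean speed in mm/s.
- bot.move_joints(angles): joint-space move.
- bot.move_gripper(opening, force=None): finger opening in mm; force is the grip in N (None keeps the last); returns when the fingers have stopped.
- bot.pause(seconds).
- bot.solve_ik(position, orientation): joint angles nearest the present ones, or None.
- bot.read_state(): the state.
- bot.camera(name): name is "scene" or "top" or "wrist"; returns the picture (420x560x3 uint8, red, green, blue); there is no depth.
- bot.get_calibration(name): a dict with "fx", "fy", "cx", "cy" (pixels), "distortion" ([k1, k2, p1, p2, k3] as OpenCV has them; the pictures are not rectified), "view" (4x4, takes a point from world to camera coordinates); the wrist camera has in their place "T_tool_cam" (4x4, takes a point from camera to tool coordinates, whose origin is the TCP and whose axes are the flange's). Camera axes: x right, y up, looking along -z (the intrinsics and any distortion apply to the point x, -y, -z); pixel columns grow to the right and rows downward; lengths in mm; the calibration is good to about 2 mm. A picture is of the moment at which its call begins: read the wrist's pose just before it. get_calibration takes no time and is no camera call.
A pose or a line that the arm cannot do raises bot.Unreachable and nothing moves.
- bot.close_job(): hands the job in, once; it reports no verdict.
The state is a dict: "t": time; "joint_pos": joint angles; "qvel": joint speeds; "tau": joint torques, N m; "tcp_pos": TCP position; "eef_rot": TCP orientation; "contact_force": force on the tool from outside, world axes, zero at the start; "moment": the same for the moment, N m; "width": finger opening in mm.
Only numpy, scipy, OpenCV 4.12 (cv2) and the standard library are available. Lean on these libraries where they do the work, as an engineer would, in place of code of your own. Each camera call takes 0.05 s, during which the arm holds its last target.

## Working session

There is one attempt and no reset: what is moved stays moved. The work goes in short steps, each a Python script; the robot and the scene stay as the last script left them, time stands still between calls to the robot, and variables do not carry over. Pictures are saved under pics/ and viewed, and the job is handed in when it is done.

```bash
mkdir -p pics; ls
python3 - <<'E'
from plant import bot
import cv2
for n in ("scene","top","wrist"):
    im=bot.camera(n); cv2.imwrite(f"pics/{n}0.png",im[:,:,::-1])
    c=bot.get_calibration(n); print(n,{k:(v if not hasattr(v,'round') else v.round(4).tolist()) for k,v in c.items()})
s=bot.read_state();print(s)
E
```

```text
pics
scene {'fx': 392.34086292801015, 'fy': 392.34086292801015, 'cx': 280.2404697623092, 'cy': 205.88218106359497, 'distortion': [-0.103, 0.0, 0.0, 0.0, 0.0], 'view': [[0.7282, 0.6853, -0.0038, -268.608], [-0.4677, 0.5011, 0.7281, 294.5394], [0.5009, -0.5284, 0.6855, -1292.3451], [0.0, 0.0, 0.0, 1.0]]}
top {'fx': 399.8894079634358, 'fy': 399.8894079634358, 'cx': 283.5284962545759, 'cy': 210.65213241331034, 'distortion': [-0.0089, 0.0, 0.0, 0.0, 0.0], 'view': [[-0.0234, -0.9991, -0.0362, -186.5164], [0.9953, -0.0267, 0.093, -569.3919], [-0.0939, -0.0339, 0.995, -866.5465], [0.0, 0.0, 0.0, 1.0]]}
wrist {'fx': 330.3613868651487, 'fy': 330.3613868651487, 'cx': 275.7061886653774, 'cy': 209.44705815801262, 'distortion': [-0.0354, 0.0, 0.0, 0.0, 0.0], 'T_tool_cam': [[-0.0008, 0.9579, 0.2871, 76.6613], [1.0, 0.0008, 0.0001, -0.6357], [-0.0001, 0.2871, -0.9579, -157.5798], [0.0, 0.0, 0.0, 1.0]]}
{'t': 0.15, 'joint_pos': array([-8.56901076e-01,  3.59205576e-01,  1.13088774e-02, -2.66745302e-04,
       -1.22407239e+00, -2.88121152e-01]), 'qvel': array([-0.00033855, -0.00141762,  0.0031789 ,  0.00328223,  0.0002001 ,
        0.00170159]), 'tau': array([-2.95063925e-03, -5.83274567e+01,  2.93290114e+01,  7.00119361e+00,
        8.81451677e-03, -8.87600913e-05]), 'tcp_pos': array([ 278.65002719, -614.42295723,  225.86378822]), 'eef_rot': array([-2.11238241e-01,  9.77434420e-01,  5.74551155e-04, -1.71649457e-04]), 'contact_force': array([-0.59756792,  0.19150532, -0.38774643]), 'moment': array([ 0.00540681,  0.05232516, -0.00662301]), 'width': 87.59753410552396}
```

View pics/scene0.png

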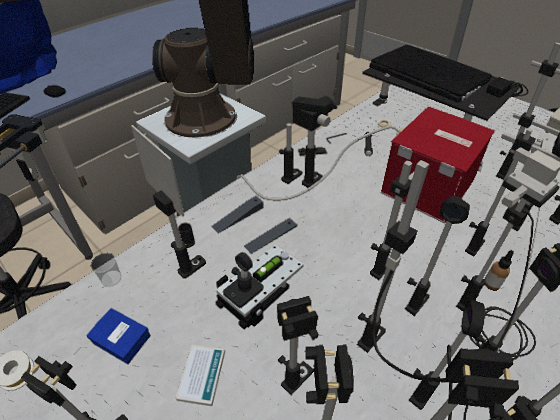

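View pics/top0.png

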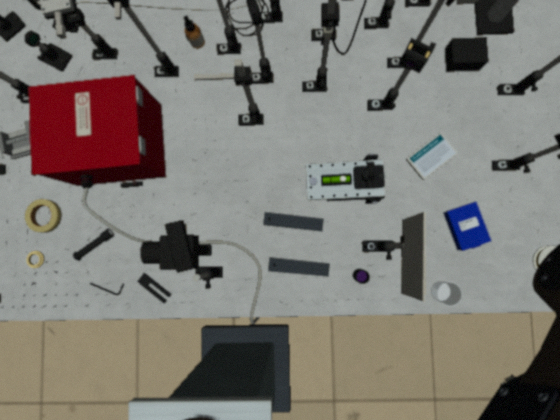

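View pics/wrist0.png

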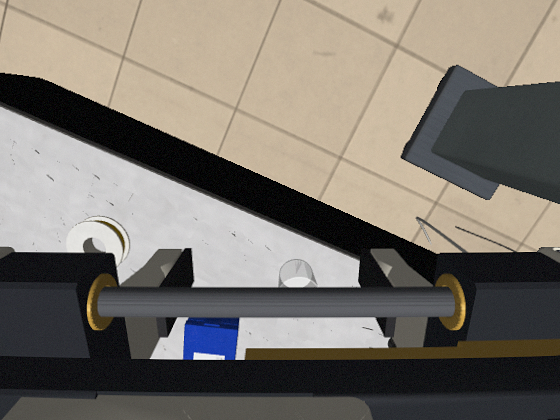

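The top view shows the wedges at about (293,221) and (299,267). The stage is at (345,181) with its free end at left, and the screen at (412,257). Next I'll enlarge these areas.

Run:
```python
import cv2
im=cv2.imread("pics/top0.png")
cv2.imwrite("pics/c1.png",cv2.resize(im[145:285,250:440],None,fx=4.2,fy=4.2,interpolation=cv2.INTER_CUBIC))
im=cv2.imread("pics/scene0.png")
cv2.imwrite("pics/c2.png",cv2.resize(im[180:330,180:340],None,fx=4,fy=4,interpolation=cv2.INTER_CUBIC))
```

```text
(no output)
```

View pics/c1.png

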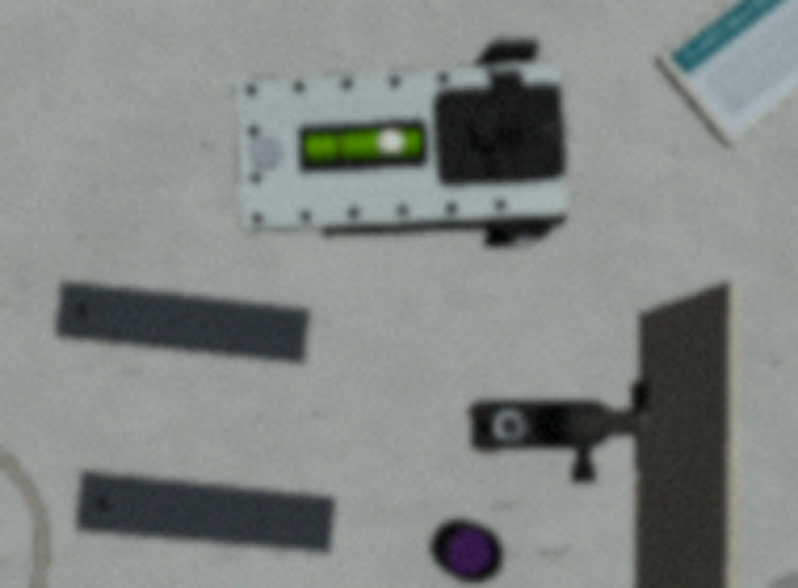

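View pics/c2.png

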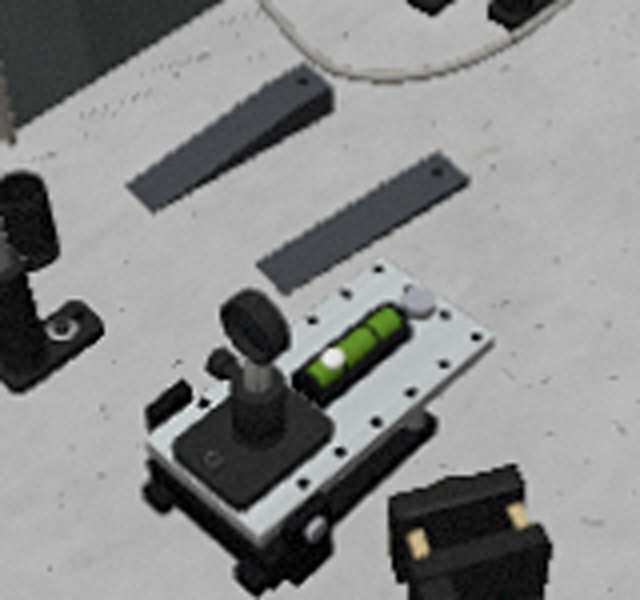

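The thick wedge is the one nearer the robot: the scene view shows its tall heel side face at about (258,205). In the top view its hole is at crop (103,503). Now I'll measure.

```bash
cat > h.py <<'E'
import numpy as np, cv2
from plant import bot
def ray(name,uv,Twc=None):
    c=bot.get_calibration(name)
    K=np.array([[c['fx'],0,c['cx']],[0,c['fy'],c['cy']],[0,0,1.]])
    n=cv2.undistortPoints(np.array(uv,float).reshape(-1,1,2),K,np.array(c['distortion'])).reshape(-1,2)
    d=np.c_[n[:,0],-n[:,1],-np.ones(len(n))]
    if Twc is None: Twc=np.linalg.inv(np.array(c['view']))
    return Twc[:3,3], d@Twc[:3,:3].T
def onz(name,uv,z,Twc=None):
    o,d=ray(name,uv,Twc); z=np.broadcast_to(np.asarray(z,float),len(d))
    return o+d*((z-o[2])/d[:,2])[:,None]
def proj(name,P,Tcw=None):
    c=bot.get_calibration(name)
    K=np.array([[c['fx'],0,c['cx']],[0,c['fy'],c['cy']],[0,0,1.]])
    V=np.array(c['view']) if Tcw is None else Tcw
    q=np.atleast_2d(P)@V[:3,:3].T+V[:3,3]; q=q*[1,-1,-1]
    return cv2.projectPoints(q,np.zeros(3),np.zeros(3),K,np.array(c['distortion']))[0].reshape(-1,2)
E
python3 - <<'E'
from h import *
np.set_printoptions(precision=1,suppress=True)
f=lambda p:np.array(p)/4.2+[250,145]
s=lambda p:np.array(p)/4+[180,180]
print("thick",onz("top",f([(83,472),(77,527),(334,498),(328,550),(103,503)]),[23,23,2.5,2.5,23]))
print("thick scene heel/hole",onz("scene",s([(306,64),(333,92),(127,185),(155,212),(304,81)]),[23,23,2.5,2.5,23]))
print("thin",onz("top",f([(63,283),(57,334),(309,310),(303,362),(81,310)]),[8,8,2.5,2.5,8]))
print("thin scene",onz("scene",s([(437,170)]),[8]))
# plate holes top: left column and right
print("plate",onz("top",f([(238,83),(247,230),(560,65),(567,215),(265,152),(252,90),(257,218)]),[38,38,46,46,38,38,38]))
print("plate scene",onz("scene",s([(379,258),(494,335),(148,438),(262,540),(420,301)]),[38,38,46,46,38]))
print("level", onz("top",f([(303,148),(424,142)]),55))
print("screen top edge",onz("top",f([(728,285)]),330), onz("top",f([(510,425)]),15))
E
```

```text
thick [[ 461.9 -168.    23. ]
 [ 433.4 -164.2   23. ]
 [ 444.7 -300.3    2.5]
 [ 417.3 -296.2    2.5]
 [ 445.6 -178.1   23. ]]
thick scene heel/hole [[ 440.2 -161.5   23. ]
 [ 470.5 -168.1   23. ]
 [ 422.4 -293.2    2.5]
 [ 451.2 -295.9    2.5]
 [ 450.5 -173.2   23. ]]
thin [[ 563.2 -158.1    8. ]
 [ 535.7 -154.4    8. ]
 [ 545.5 -290.3    2.5]
 [ 517.6 -286.2    2.5]
 [ 548.3 -167.6    8. ]]
thin scene [[ 551.4 -162.9    8. ]]
plate [[ 663.5 -254.7   38. ]
 [ 585.6 -257.1   38. ]
 [ 666.1 -421.2   46. ]
 [ 587.8 -421.1   46. ]
 [ 626.4 -267.7   38. ]
 [ 659.5 -261.9   38. ]
 [ 591.7 -262.5   38. ]]
plate scene [[ 592.3 -254.3   38. ]
 [ 671.1 -251.8   38. ]
 [ 595.7 -416.7   46. ]
 [ 675.5 -417.2   46. ]
 [ 628.3 -261.1   38. ]]
level [[ 625.  -286.5   55. ]
 [ 626.3 -348.3   55. ]]
screen top edge [[ 527. -412.  330.]] [[ 481.2 -393.    15. ]]
```

```bash
cat >> h.py <<'E'
from scipy.spatial.transform import Rotation as Rn
def down(yaw):
    c,s=np.cos(yaw),np.sin(yaw)
    return Rn.from_matrix(np.array([[c,s,0],[s,-c,0],[0,0,-1]])).as_quat()
def wristT(st):
    T=np.eye(4);T[:3,:3]=Rn.from_quat(st['eef_rot']).as_matrix();T[:3,3]=st['tcp_pos']
    return T@np.array(bot.get_calibration("wrist")['T_tool_cam'])
def snap(name,fn):
    st=bot.read_state(); im=bot.camera(name); cv2.imwrite(fn,im[:,:,::-1]); 
    T=wristT(st); np.save(fn[:-4]+".npy",T); return st
E
python3 - <<'E'
from h import *
yaw=-1.60
for p in [(278,-614,430),(500,-215,430),(480,-190,200),(447,-178,20),(627,-190,20)]:
    print(p,bot.solve_ik(np.array(p,float),down(yaw)))
bot.line_to([278.8,-614.7,430],250)
bot.line_to([520,-180,430],280,ori=down(yaw))
bot.line_to([520,-180,260],250)
st=snap("wrist","pics/w1.png"); print(st['t'],st['tcp_pos'],st['joint_pos'])
E
```

```text
(278, -614, 430) [-0.85708604  0.31078477  0.38951431  0.         -1.64952587  0.82788237]
(500, -215, 430) [-0.04596207  0.07627981  0.09653656  0.         -1.59105308  0.0167584 ]
(480, -190, 200) [ 0.0037528   0.11706526 -0.37307971  0.         -1.08065136 -0.03295647]
(447, -178, 20) [ 0.03106967  0.28969682 -0.66101262  0.         -0.62008689 -0.06027334]
(627, -190, 20) [ 0.00287207  0.51362039 -0.2624279   0.         -0.79474804 -0.03207574]
3.875 [ 520.67511153 -180.56048231  261.3881058 ] [ 2.22240174e-02  1.32076133e-01 -2.10837600e-01  8.05188619e-04
 -1.22617062e+00 -5.20040070e-02]
```

View pics/w1.png

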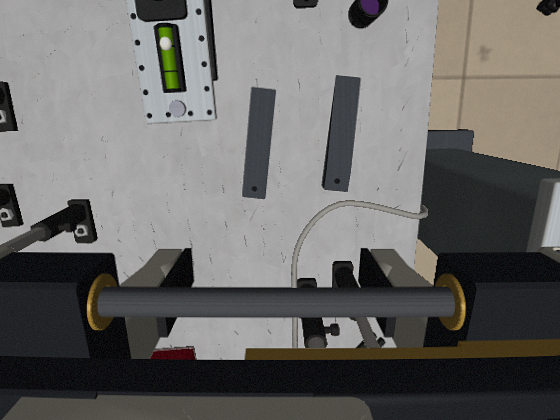

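The wrist view shows all of it: the thick wedge at about (341,133), the thin wedge at (259,143), and the stage's free end at about (180,122) with the pin head at (178,108). I'll enlarge it.

Run:
```python
import cv2
im=cv2.imread("pics/w1.png")
cv2.imwrite("pics/c3.png",cv2.resize(im[65:205,230:370],None,fx=4.2,fy=4.2,interpolation=cv2.INTER_CUBIC))
cv2.imwrite("pics/c4.png",cv2.resize(im[0:130,115:235],None,fx=4.5,fy=4.5,interpolation=cv2.INTER_CUBIC))
```

```text
(no output)
```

View pics/c3.png

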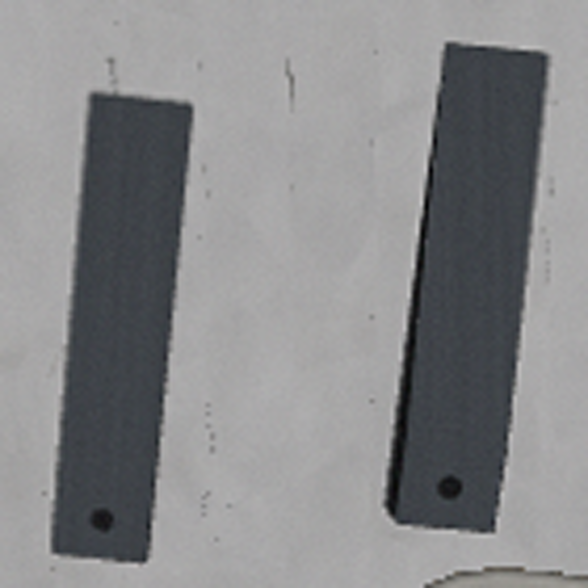

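View pics/c4.png

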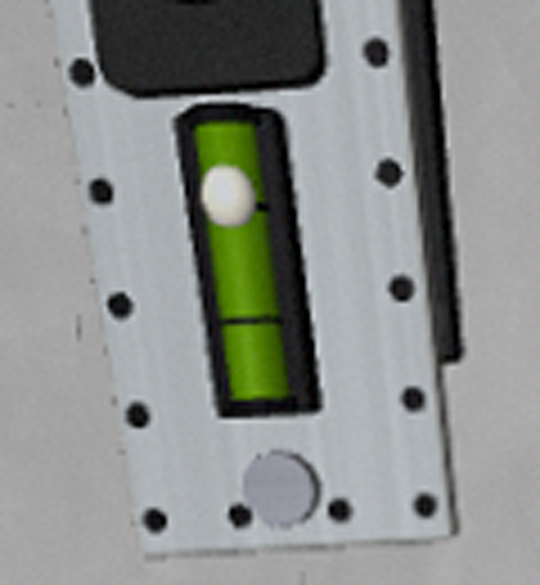

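Run:
```python
from h import *
np.set_printoptions(precision=1,suppress=True)
T=np.load("pics/w1.npy")
f=lambda p:np.array(p)/4.2+[230,65]
g=lambda p:np.array(p)/4.5+[115,0]
W=onz("wrist",f([(398,521),(494,532),(446,43),(547,53),(450,488)]),[23,23,2.5,2.5,23],T)
print(W); h=(W[0]+W[1])/2; t=(W[2]+W[3])/2; d=t-h; print("len",np.hypot(*d[:2]),"w",np.hypot(*(W[1]-W[0])),np.hypot(*(W[3]-W[2])),"yaw",np.arctan2(d[1],d[0]),"heelc",h+d/135*12.5)
W=onz("wrist",f([(52,553),(147,562),(91,94),(192,103),(101,520)]),[8,8,2.5,2.5,8],T);print("thin",W)
z=lambda s:46-0.0611*s
P=onz("wrist",g([(145,556),(457,535),(155,520),(425,505),(138,415),(413,398),(120,305),(402,288),(101,191),(389,172),(82,72),(376,52),(281,487)]),[z(145),z(145)]+[z(137)]*2+[z(113)]*2+[z(88)]*2+[z(63)]*2+[z(38)]*2+[z(130)],T)
print("plate",P)
M=(P[2::2][:5]+P[3::2][:5])/2; print(M)
a=P[2:12:2];b=P[3:12:2]
for q in(a,b,M):
    print("yaw",np.arctan2(*(np.polyfit(q[:,1],q[:,0],1)[0]*np.array([-1.,0])+[0,0]),) if 0 else np.arctan2(-1,-np.polyfit(q[:,1],q[:,0],1)[0]))
print(np.hypot(*(P[0]-P[1])[:2]))
```

```text
[[ 462.5 -164.3   23. ]
 [ 434.2 -160.1   23. ]
 [ 447.4 -297.     2.5]
 [ 418.8 -293.6    2.5]
 [ 447.5 -173.7   23. ]]Traceback (most recent call last):
  File "<stdin>", line 7, in <module>
TypeError: return arrays must be of ArrayType
```

Run:
```python
from h import *
np.set_printoptions(precision=1,suppress=True)
T=np.load("pics/w1.npy")
nm=np.linalg.norm
f=lambda p:np.array(p)/4.2+[230,65]
g=lambda p:np.array(p)/4.5+[115,0]
W=onz("wrist",f([(398,521),(494,532),(446,43),(547,53),(450,488)]),[23,23,2.5,2.5,23],T)
h=(W[0]+W[1])/2; t=(W[2]+W[3])/2; d=t-h; print("len",nm(d[:2]),"w",nm(W[1]-W[0]),nm(W[3]-W[2]),"yaw",np.arctan2(d[1],d[0]),"heelc",h+d/135*12.5)
W=onz("wrist",f([(52,553),(147,562),(91,94),(192,103),(101,520)]),[8,8,2.5,2.5,8],T);print("thin",W)
z=lambda s:46-0.0611*s
P=onz("wrist",g([(145,556),(457,535),(155,520),(425,505),(138,415),(413,398),(120,305),(402,288),(101,191),(389,172),(82,72),(376,52),(281,487)]),[z(145),z(145)]+[z(137)]*2+[z(113)]*2+[z(88)]*2+[z(63)]*2+[z(38)]*2+[z(130)],T)
print("plate",P)
a=P[2:12:2];b=P[3:12:2];M=(a+b)/2;print(M)
for q in(a,b,M):
    print("yaw",np.arctan2(-1,-np.polyfit(q[:,1],q[:,0],1)[0]))
print(nm(P[0]-P[1]))
```

```text
len 133.94771547126868 w 28.56042415628264 28.766473023190752 yaw -1.6848754635541288 heelc [ 447.  -174.5   21.1]
thin [[ 566.  -153.8    8. ]
 [ 537.1 -150.1    8. ]
 [ 547.8 -286.3    2.5]
 [ 519.3 -282.9    2.5]
 [ 550.5 -163.7    8. ]]
plate [[ 665.3 -249.6   37.1]
 [ 586.4 -251.9   37.1]
 [ 661.4 -258.2   37.6]
 [ 593.7 -259.3   37.6]
 [ 661.8 -283.    39.1]
 [ 594.2 -284.4   39.1]
 [ 662.3 -307.9   40.6]
 [ 594.5 -309.    40.6]
 [ 662.9 -332.8   42.2]
 [ 595.1 -334.    42.2]
 [ 663.3 -357.7   43.7]
 [ 595.6 -358.8   43.7]
 [ 628.9 -264.9   38.1]]
[[ 627.6 -258.7   37.6]
 [ 628.  -283.7   39.1]
 [ 628.4 -308.5   40.6]
 [ 629.  -333.4   42.2]
 [ 629.4 -358.3   43.7]]
yaw -1.5512037298913106
yaw -1.552310762374398
yaw -1.5517582751529584
78.90930614881113
```

Run:
```python
from h import *
np.set_printoptions(precision=1,suppress=True)
print(onz("top",[(215,250),(200,232),(222,272)],[250,250,10]))
y=-1.685
bot.line_to([447.2,-174.2,140],280,ori=down(y))
bot.line_to([447.2,-174.2,30],200)
bot.line_to([447.2,-174.2,4],60)
st=bot.read_state();print(st['t'],st['tcp_pos'],st['contact_force'])
bot.move_gripper(20,force=40)
st=bot.read_state();print(st['t'],st['tcp_pos'],st['contact_force'],st['width'])
bot.line_to([447.2,-174.2,55],100)
st=bot.read_state();print(st['t'],st['tcp_pos'],st['contact_force'],st['width'])
snap("wrist","pics/w2.png"); snap("scene","pics/s2.png")
```

```text
[[481.  -93.8 250. ]
 [511.3 -68.9 250. ]
 [431.5 -59.2  10. ]]
5.8583 [ 447.  -174.2    3.7] [0.1 0.8 0.3]
6.8083 [ 447.1 -174.2    4. ] [-1.2  0.1  1.2] 29.56825034030335
7.4667 [ 446.8 -174.1   54.6] [ 1.1 -0.2 -3.1] 29.63515520276059
```

View pics/w2.png

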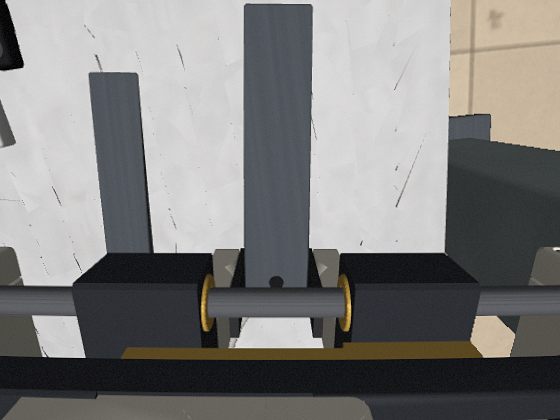

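View pics/s2.png

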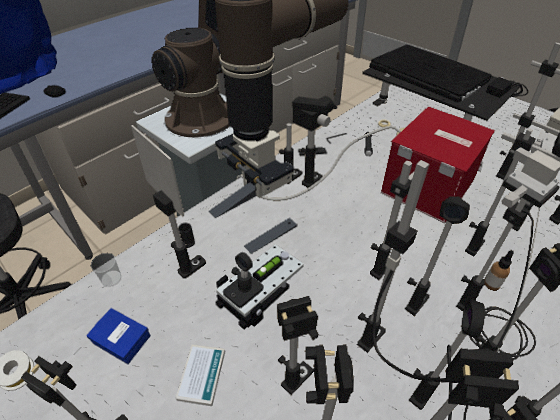

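The wedge is held straight: the hole is centred between the fingers at (276,282), and the width is 29.6. Before the transfer I'll check the clearance to the camera head.

Run:
```python
from h import *
import cv2
np.set_printoptions(precision=0,suppress=True)
im=cv2.imread("pics/top0.png")
cv2.imwrite("pics/c5.png",cv2.resize(im[205:305,120:260],None,fx=5,fy=5,interpolation=cv2.INTER_CUBIC))
im=cv2.imread("pics/s2.png")
cv2.imwrite("pics/c6.png",cv2.resize(im[80:230,200:380],None,fx=4,fy=4,interpolation=cv2.INTER_CUBIC))
```

```text
(no output)
```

View pics/c5.png

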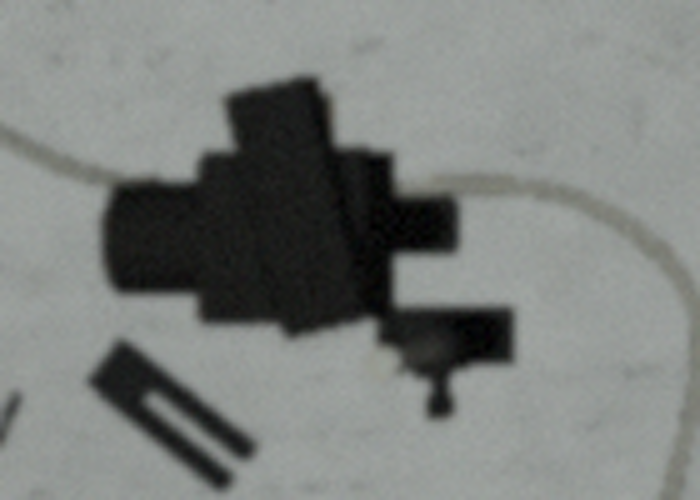

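View pics/c6.png

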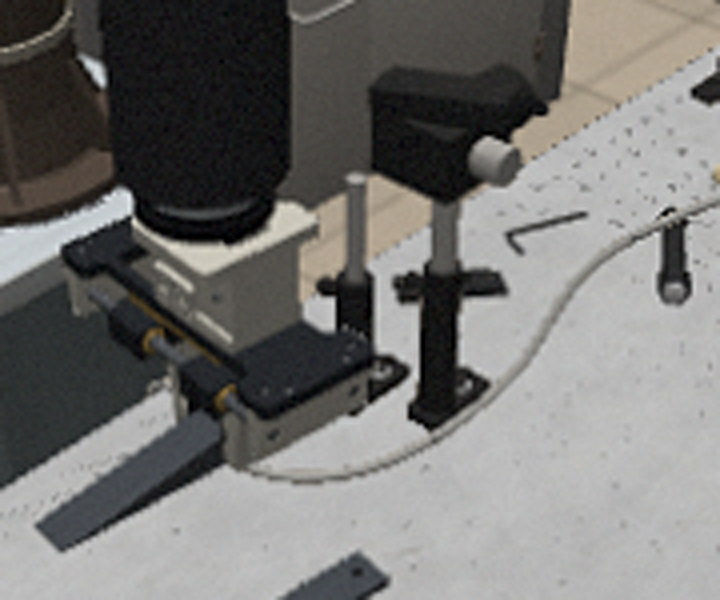

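```bash
cat >> h.py <<'E'
SY=-1.552
F=np.array([627.7,-266.0]); D=np.array([np.cos(SY),np.sin(SY)])
def heel(s): # s = heel centre distance outside foot
    return F-D*s
E
python3 - <<'E'
from h import *
np.set_printoptions(precision=1,suppress=True)
print(heel(142))
bot.line_to([560,-160,55],250,ori=down(-1.60))
bot.line_to([*heel(142),55],200,ori=down(SY))
bot.line_to([*heel(142),10],150)
bot.line_to([*heel(142),4.2],40)
st=bot.read_state();print(st['t'],st['tcp_pos'],st['contact_force'])
bot.move_gripper(44)
bot.pause(0.1)
st=snap("wrist","pics/w3.png");snap("top","pics/t3.png");print(st['t'],st['tcp_pos'],st['contact_force'],st['width'])
im=cv2.imread("pics/w3.png")
cv2.imwrite("pics/c7.png",cv2.resize(im[0:300,160:400],None,fx=2,fy=2,interpolation=cv2.INTER_CUBIC))
im=cv2.imread("pics/t3.png")
cv2.imwrite("pics/c8.png",cv2.resize(im[130:290,230:430],None,fx=3.5,fy=3.5,interpolation=cv2.INTER_CUBIC))
E
```

```text
[ 625. -124.]
9.4417 [ 625.2 -124.1    4.6] [-0.1 -0.5 -2.1]
10.0667 [ 625.  -124.     4.2] [0.4 1.2 0.4] 44.0157479696266
```

View pics/c7.png

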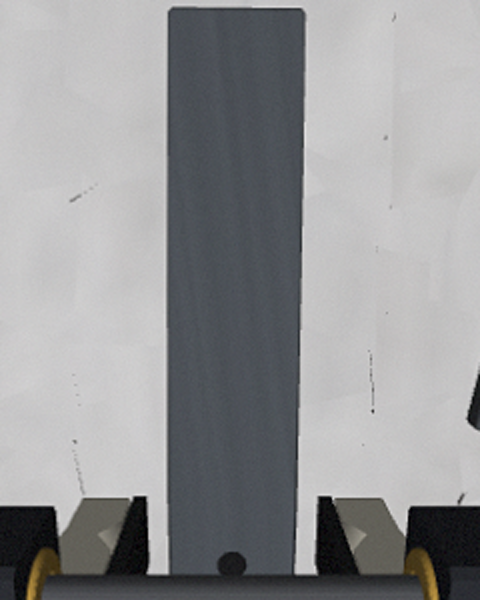

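View pics/c8.png

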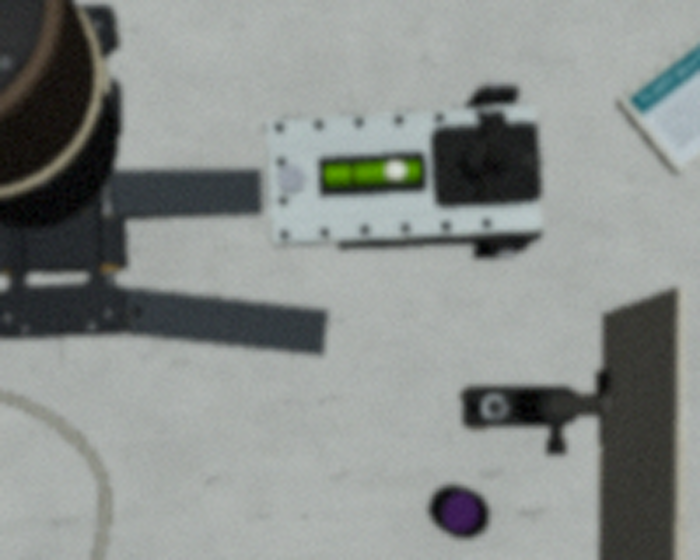

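Run:
```python
from h import *
np.set_printoptions(precision=1,suppress=True)
f=lambda p:np.array(p)/3.5+[230,130]
print(onz("top",f([(261,170),(260,213),(268,122),(275,243),(280,127),(285,235)]),[2.5,2.5,37,37,37.6,37.6]))
T=np.load("pics/w3.npy")
P=onz("wrist",np.array([(169,9),(303,9),(170,480),(297,480),(232,564)])/2+[160,0],[2.5,2.5,17,17,23],T);print(P)
```

```text
[[ 638.9 -250.     2.5]
 [ 610.6 -248.5    2.5]
 [ 663.5 -254.5   37. ]
 [ 586.4 -256.7   37. ]
 [ 659.9 -262.    37.6]
 [ 591.2 -263.1   37.6]]
[[ 641.9 -245.8    2.5]
 [ 613.1 -246.3    2.5]
 [ 641.1 -143.2   17. ]
 [ 611.2 -143.8   17. ]
 [ 626.2 -124.7   23. ]]
```

```bash
cat >> h.py <<'E'
def bub(tag):
    st=bot.read_state()
    im=[bot.camera("top")[:,:,::-1].astype(float) for _ in range(2)]
    im=sum(im)/2
    c=cv2.resize(im[165:197,300:392].clip(0,255).astype(np.uint8),None,fx=8,fy=8,interpolation=cv2.INTER_CUBIC)
    cv2.imwrite(f"pics/b_{tag}.png",c)
    return st
E
python3 - <<'E'
from h import *
np.set_printoptions(precision=1,suppress=True)
bot.move_gripper(20,force=30)
def go(s,v):
    bot.line_to([*heel(s),4.2],v); st=bot.read_state(); print(s,st['t'],st['tcp_pos'],st['contact_force'],st['width'])
go(100,60); go(76,40)
bot.pause(0.5)
bub("76"); print(bot.read_state()['t'])
snap("top","pics/t4.png"); snap("scene","pics/s4.png")
E
```

```text
100 11.4167 [ 625.9 -166.6    4.2] [ 0.9  2.3 -0.5] 29.590030523936676
76 12.1667 [ 626.3 -189.8    4.2] [ 1.2  4.2 -0.1] 29.624899293964646
12.7667
```

View pics/b_76.png

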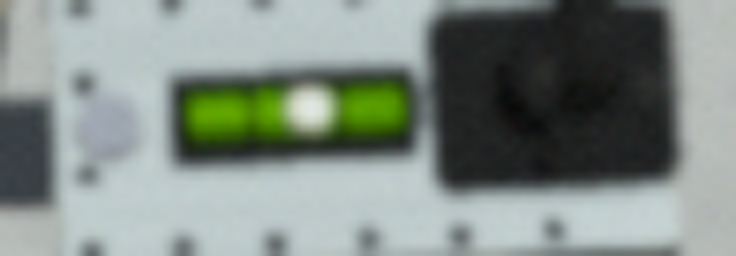

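View pics/s4.png

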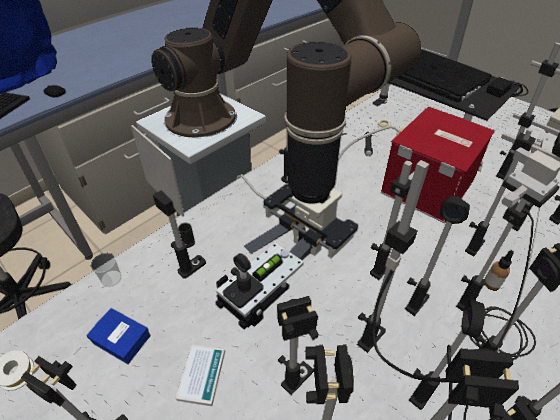

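The bubble is at 310 in the crop and the lines at 250 and 343, so it is still about 3.5 mm towards the hinge. I'll push about 8 mm more, release, and take a close look with the wrist camera.

Run:
```python
from h import *
np.set_printoptions(precision=1,suppress=True)
def go(s,v):
    bot.line_to([*heel(s),4.2],v); st=bot.read_state(); print(s,st['t'],st['tcp_pos'],st['contact_force'],st['width'])
go(67.5,25)
bot.move_gripper(44)
st=bot.read_state();print(st['t'])
bot.line_to([*heel(67.5),60],200)
bot.line_to([*heel(75),200],250)
# place camera above vial centre: foot+50; cam is 76.7 along tool x from tcp
p=heel(-50+76-10)
bot.line_to([*p,200],200)
bot.pause(0.2)
st=snap("wrist","pics/w5.png");print(st['t'],st['tcp_pos'])
im=cv2.imread("pics/w5.png")
cv2.imwrite("pics/c9.png",cv2.resize(im[0:250,150:430],None,fx=2.4,fy=2.4,interpolation=cv2.INTER_CUBIC))
```

```text
67.5 13.3583 [ 626.4 -198.3    4.2] [-0.1  5.   0.7] 29.885972848381396
13.8833
15.6583 [ 627.3 -249.4  199.5]
```

View pics/c9.png

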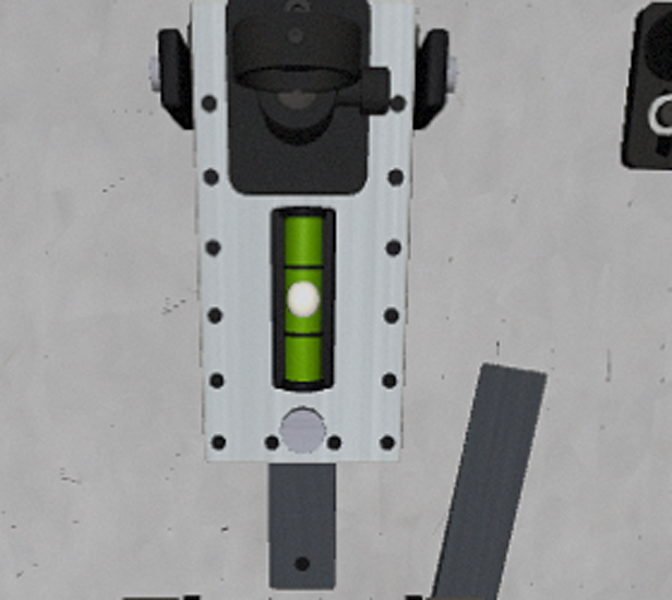

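Run:
```python
from h import *
im=cv2.imread("pics/w5.png")
c=im[80:170,255:300]
cv2.imwrite("pics/c10.png",cv2.resize(c,None,fx=6.6,fy=6.6,interpolation=cv2.INTER_CUBIC))
np.set_printoptions(precision=0,suppress=True,linewidth=200)
print(im[80:170,270:283].astype(float).mean(1).round()[:, :].tolist() if 0 else "")
col=im[80:170].astype(float)
for r in range(25,65): print(r+80,col[r,267:272].mean(0).round(),col[r,273:280].mean(0).round(),col[r,281:285].mean(0).round())
```

```text
105 [12. 81. 55.] [ 16. 152. 102.] [11. 92. 60.]
106 [13. 82. 56.] [ 15. 151. 101.] [12. 92. 60.]
107 [15. 80. 55.] [ 16. 151. 101.] [10. 91. 60.]
108 [14. 80. 56.] [ 14. 152. 101.] [ 9. 92. 60.]
109 [16. 83. 57.] [ 14. 157. 105.] [15. 97. 64.]
110 [16. 51. 36.] [26. 94. 65.] [16. 57. 40.]
111 [23. 18. 18.] [28. 25. 27.] [18. 14. 14.]
112 [17. 71. 49.] [ 24. 107.  75.] [16. 68. 46.]
113 [14. 82. 57.] [ 17. 148.  99.] [12. 88. 59.]
114 [12. 80. 54.] [ 13. 152. 101.] [12. 92. 60.]
115 [16. 81. 56.] [ 16. 151. 100.] [10. 88. 59.]
116 [16. 81. 57.] [  6. 148.  96.] [11. 89. 60.]
117 [15. 81. 55.] [104. 163. 141.] [11. 88. 58.]
118 [21. 79. 57.] [186. 199. 199.] [16. 89. 58.]
119 [43. 85. 68.] [203. 213. 214.] [35. 90. 68.]
120 [63. 94. 84.] [211. 217. 216.] [62. 99. 84.]
121 [ 79. 101.  95.] [214. 217. 215.] [ 76. 108.  98.]
122 [ 83. 107. 101.] [217. 218. 216.] [ 93. 116. 107.]
123 [ 90. 109. 104.] [217. 218. 216.] [106. 123. 118.]
124 [ 93. 112. 107.] [217. 218. 215.] [108. 125. 122.]
125 [ 91. 110. 105.] [215. 217. 215.] [106. 124. 119.]
126 [ 87. 104. 101.] [211. 217. 216.] [ 90. 112
[... 186 characters left out ...]
 193.] [21. 84. 58.]
131 [14. 80. 55.] [148. 160. 161.] [11. 84. 54.]
132 [13. 81. 55.] [ 42. 148. 101.] [11. 84. 56.]
133 [17. 82. 56.] [  7. 147.  96.] [10. 80. 52.]
134 [16. 83. 56.] [  9. 147.  97.] [12. 78. 53.]
135 [14. 82. 56.] [ 11. 147.  97.] [10. 80. 53.]
136 [14. 83. 56.] [  9. 147.  97.] [11. 80. 53.]
137 [12. 84. 58.] [  7. 151.  99.] [13. 82. 55.]
138 [20. 45. 36.] [ 18. 119.  81.] [14. 47. 35.]
139 [19. 17. 18.] [28. 25. 23.] [18. 12. 14.]
140 [18. 61. 44.] [24. 82. 59.] [14. 48. 34.]
141 [14. 83. 57.] [ 11. 150.  99.] [13. 81. 54.]
142 [13. 83. 55.] [  7. 147.  97.] [10. 78. 52.]
143 [16. 83. 56.] [  9. 147.  97.] [12. 78. 54.]
144 [15. 83. 56.] [  6. 145.  95.] [10. 78. 52.]
```

View pics/c10.png

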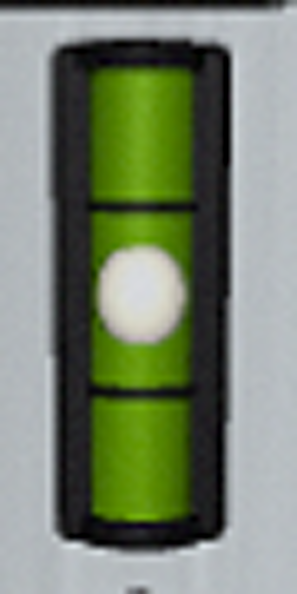

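The bubble spans rows 116.9 to 131.9, and the lines are at 111.0 and 139.0. That leaves it about 0.6 mm towards the hinge, so I'll regrip and nudge in 1.8 mm more.

Run:
```python
from h import *
np.set_printoptions(precision=1,suppress=True)
bot.line_to([*heel(70),200],200)
bot.line_to([*heel(67.5),60],250)
bot.line_to([*heel(67.5),4.2],80)
bot.move_gripper(20,force=30)
bot.line_to([*heel(65.6),4.2],8)
bot.pause(0.2)
st=bot.read_state(); print(st['t'],st['tcp_pos'],st['contact_force'],st['width'])
bot.move_gripper(44)
bot.line_to([*heel(65.6),60],200)
bot.line_to([*heel(75),200],250)
bot.line_to([*heel(-50+76-10),200],200)
bot.pause(0.3)
st=snap("wrist","pics/w6.png");print(st['t'],st['tcp_pos'])
im=cv2.imread("pics/w6.png")
cv2.imwrite("pics/c11.png",cv2.resize(im[0:250,150:430],None,fx=2.4,fy=2.4,interpolation=cv2.INTER_CUBIC))
col=im.astype(float)
for r in range(107,145): print(r,col[r,273:280].mean(0).round(), end='\n' if r%3==0 else ' ')
```

```text
18.675 [ 626.7 -198.9    4.7] [-2.2  8.4  7.1] 30.13385770452434
21.075 [ 627.4 -249.4  199.9]
107 [ 16. 151. 102.] 108 [ 15. 152. 102.]
109 [ 11. 155. 103.] 110 [24. 93. 64.] 111 [31. 24. 25.]
112 [ 18. 138.  92.] 113 [ 13. 154. 102.] 114 [ 13. 150. 101.]
115 [ 11. 150. 100.] 116 [  7. 148.  95.] 117 [100. 161. 139.]
118 [184. 197. 197.] 119 [203. 214. 214.] 120 [209. 217. 215.]
121 [214. 217. 216.] 122 [217. 217. 215.] 123 [218. 218. 216.]
124 [218. 218. 215.] 125 [215. 217. 216.] 126 [211. 218. 215.]
127 [206. 215. 216.] 128 [199. 211. 213.] 129 [190. 203. 206.]
130 [181. 190. 194.] 131 [150. 163. 163.] 132 [ 46. 144. 102.]
133 [ 10. 148.  97.] 134 [ 12. 148.  98.] 135 [  9. 148.  98.]
136 [  7. 148.  98.] 137 [  8. 153. 101.] 138 [15. 92. 62.]
139 [27. 20. 22.] 140 [22. 82. 58.] 141 [ 11. 151.  99.]
142 [  8. 148.  97.] 143 [  7. 146.  96.] 144 [  6. 145.  95.]
```

View pics/c11.png

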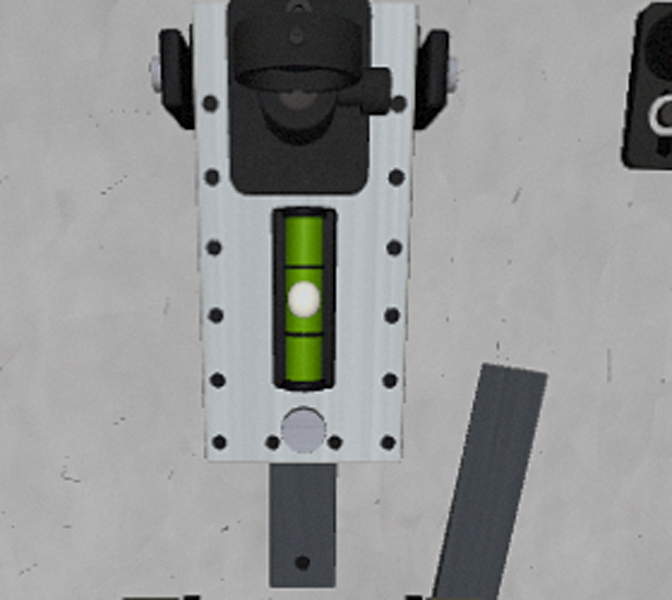

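The nudge mostly met stiction, with the wrist reading about 8 N. The bubble is now at 124.4 against a line midpoint of 124.9, so it is still about 0.5 mm off centre out of ±12 mm. I'm leaving it there, and will back off and do the final checks.

Run:
```python
from h import *
np.set_printoptions(precision=1,suppress=True)
T=np.load("pics/w6.npy")
print("thin tip",onz("wrist",np.array([(484,363),(547,375)])/2.4+[150,0],2.5,T))
bot.line_to([*heel(90),300],250)
bot.pause(0.5)
st=bub("end");print(st['t'],st['tcp_pos'],st['contact_force'])
snap("top","pics/t7.png")
```

```text
thin tip [[ 548.2 -287.2    2.5]
 [ 519.4 -282.5    2.5]]
22.275 [ 626.  -176.3  299.7] [0.1 0.3 0.3]
```

View pics/b_end.png

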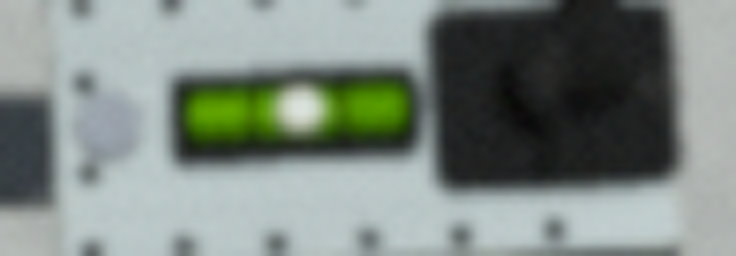

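View pics/t7.png

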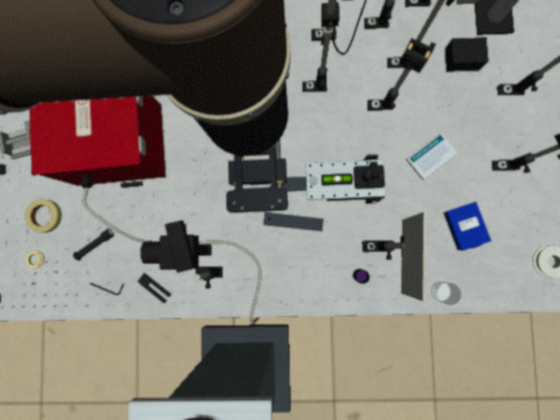

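Both cameras show the bubble 0.5 to 0.7 mm towards the hinge, and the thin wedge hasn't moved. There is plenty of time left, so I'll make one more bounded nudge.

Run:
```python
from h import *
np.set_printoptions(precision=1,suppress=True)
def pr():
    st=bot.read_state(); print(st['t'],st['tcp_pos'],st['contact_force'],st['width'])
bot.line_to([*heel(67.2),60],280)
bot.line_to([*heel(67.2),4.5],90)
pr()
bot.move_gripper(20,force=20); pr()
bot.line_to([*heel(64.9),4.5],25); pr()
bot.pause(0.15); pr()
bot.move_gripper(44)
bot.line_to([*heel(65.6),60],200)
bot.line_to([*heel(75),200],250)
bot.line_to([*heel(-50+76-10),200],200)
bot.pause(0.2)
st=snap("wrist","pics/w7.png");print(st['t'])
im=cv2.imread("pics/w7.png")
cv2.imwrite("pics/c12.png",cv2.resize(im[0:250,150:430],None,fx=2.4,fy=2.4,interpolation=cv2.INTER_CUBIC))
col=im.astype(float)
for r in range(107,145): print(r,col[r,273:280].mean(0).round(), end='\n' if r%3==0 else ' ')
```

```text
24.2 [ 626.8 -198.9    4.8] [1.  0.7 1.6] 44.09822329043371
24.6 [ 626.7 -198.8    5.1] [-0.   0.9  4.2] 29.921871582895946
24.85 [ 626.9 -200.3    5.1] [-1.   6.7  5.2] 29.42309680369865
25.0 [ 626.8 -200.3    5.1] [-1.   5.5  6.1] 29.796902798127626
27.3
107 [ 15. 151. 101.] 108 [ 13. 152. 102.]
109 [ 13. 157. 104.] 110 [27. 86. 59.] 111 [31. 16. 22.]
112 [ 19. 139.  93.] 113 [ 12. 153. 102.] 114 [ 12. 150.  99.]
115 [ 14. 150. 100.] 116 [ 10. 149.  97.] 117 [  6. 148.  94.]
118 [139. 176. 165.] 119 [192. 204. 205.] 120 [206. 215. 215.]
121 [212. 217. 215.] 122 [213. 217. 215.] 123 [216. 217. 215.]
124 [218. 217. 215.] 125 [217. 217. 215.] 126 [214. 218. 216.]
127 [210. 217. 216.] 128 [203. 214. 214.] 129 [196. 209. 211.]
130 [188. 201. 204.] 131 [177. 185. 189.] 132 [115. 151. 141.]
133 [ 26. 147.  98.] 134 [  6. 147.  96.] 135 [ 11. 148.  98.]
136 [  8. 147.  97.] 137 [ 11. 153. 101.] 138 [18. 98. 67.]
139 [26. 22. 22.] 140 [24. 82. 59.] 141 [  9. 150.  98.]
142 [  8. 147.  96.] 143 [  8. 146.  97.] 144 [  9. 146.  96.]
```

View pics/c12.png

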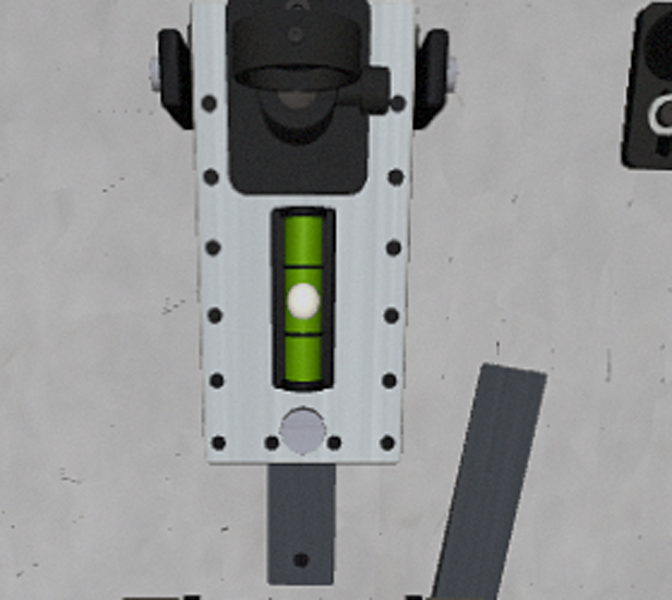

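The bubble now spans 117.6 to 132.4, so its centre is at 125.0. The lines at 110.8 and 138.9 have their midpoint at 124.9, so it is centred, and the thin wedge is where it was. Handing in.

Run:
```python
from h import *
bot.line_to([*heel(90),300],250)
bot.pause(0.2)
st=bot.read_state();print(st['t'],st['contact_force'])
bot.close_job()
```

```text
28.2 [ 0.43074564 -0.78752583 -0.51886851]
the job is handed in; nothing more can be done
```

The thick wedge is under the foot of the stage and the bubble is centred between its lines. The gripper let go and backed off clear, and I handed the job in at about 28 s.

I carried the thick wedge over the thin one, set it in line with the stage and pushed it in thin end first. After that I released it, checked the bubble, and made two small corrective nudges.

- **Bubble:** the last wrist-camera view puts its centre at row 125.0, against a midpoint of 124.9 between the lines. That is within about 0.2 mm of centre.
- **Thin wedge:** it measured within about 1 mm of its starting position after the first nudge, and looked the same in the last picture.
- **Contact:** the wrist force read about 1 N or less on each axis at the end, with the arm well above the stage.
- **What disagreed:** the first nudge mostly stuck, leaving the bubble 0.5 to 0.7 mm towards the hinge in both the wrist and top views, and the second corrected it. I did not repeat the top-camera check after that.

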